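Load the heating blocks with the amber flasks, largest first

ROBOT

A 6-joint arm with a two-finger parallel gripper is mounted at the origin on the work surface. World frame = base frame: x ahead of the robot, y to its left, z up, the work surface at z = 0. Lengths are in m, angles in rad, forces in N, time in s.
With the tool pointing down it reaches from about 0.25 to 0.775 m from the base axis. Payload 4 kg.
Tool frame: the origin (TCP) lies at the very end of the fingers, on their centre line; the grasp point (between the pads) lies 19 mm behind it (robot.tcp_to_grasp is the distance from the TCP to the grasp point, in m); z points along the fingers, y is the line along which they close (so a half turn about z gives the same grasp; the last joint's range is limited). The gripper opens to 94 mm and grips with 3 to 60 N. Pads are 16 mm wide; open, the fingers measure 119 mm over their backs; the gripper's body (75 mm by 177 mm) begins 78 mm behind the grasp point.
Start: joints at [1.068, 0.087, 1.371, -0, 1.684, -0.103], TCP at [0.214, 0.507, 0.206] pointing down, gripper open.
Joint ranges: [-3.1, 3.1], [-0.76, 2.03], [0.27, 2.55], [-1.08, 4.22], [0.17, 2.65], [-2.57, 2.57]. Speed limits (rad/s): [2.79, 2.79, 3.14, 3.14, 3.14, 3.14].

INTERFACE

Orientations are given as [roll, pitch, yaw] about the fixed x, y, z axes, in that order (R = Rz(yaw) Ry(pitch) Rx(roll)).
In Python, from bench import robot gives the robot as it stands.
- The arm moves only by the shell command python3 nudge.py 'ROWS'. ROWS is rows parted by semicolons, their numbers by spaces, 1 to 20 of them, each of 5 numbers: the finger opening in m, then dx, dy, dz in m, then a turn about the tool's z in rad; each row shifts and turns the commanded pose from where the row before left it, along the tool's axes as they then stand; what a row does not reach is not made up. A row lasts 1/12 s, in which the tool goes at most 0.0417 m and 0.125 rad, less where a joint would pass 70% of its speed; a pose out of reach is approached as far as the arm can. The fingers move at their own pace and stop on an object; the grip force is fixed at half the most. Time passes only in rows, so rows that do not move let the fingers close. It prints the time, the measured TCP pose, the force, the opening and the grip force at its end.
- robot.get_obs(): the state, without advancing time (a new reading comes with each control period).
- robot.snapshot(name): name is "scene" or "side" or "wrist"; returns a dict with "color" (384x512x3 uint8, blue, green, red), "fx", "fy", "cx", "cy" (pixels), "extrinsics" (4x4, takes a point from world to camera coordinates). Camera axes: x right, y down, z forward; pixel columns grow to the right and rows downward; lengths in m; the calibration is good to about 2 mm. A picture is of the moment at which its call begins. There is no depth.
- robot.close_job(): hands the job in; it is judged then, once.
The state is a dict: "time": time; "joint_positions": joint angles; "qvel": joint speeds; "joint_torque": joint torques, N m; "tool_pos": TCP position; "ee_rot": TCP orientation; "wrist_force": force on the tool from outside, world axes, zero at the start; "wrist_torque": the same for the moment, N m; "width": finger opening in m; "finger_force": force on a finger pad.
Only numpy, scipy, OpenCV 4.12 (cv2) and the standard library are available. Lean on these libraries where they do the work, as an engineer would, in place of code of your own. Each camera call takes 0.05 s, during which the arm holds its last target. There are 200 camera calls.

TASK

Put the three amber flasks into the heating blocks, each into the block of its own size, in order of size: the largest first because it takes longest to warm up, then the middle one, then the smallest. Set each one down gently, not dropped, so that it sits in its well with its neck upright, and let it go before you fetch the next. Leave the two clear flasks standing where they are.

Things in the scene. Friction and masses are not known exactly. Their poses are not given: they have to be found in the camera images.
- flask_large: Largest of the three amber (dark brown) round-bottom flasks, 220 g: globe 84 mm across; neck 24 mm across from 42 to 76 mm over the globe's centre (grip it here, from above); black stopper 20 mm across, top 88 mm over the centre. Origin: globe centre; z up the neck. Starts upright, loose in a fixed brown cork ring 92 mm across, 22 mm high, centre 52 mm above the bench.
- flask_medium: Middle-sized of the three amber (dark brown) round-bottom flasks, 140 g: globe 66 mm across; neck 24 mm across from 33 to 67 mm over the globe's centre (grip it here, from above); black stopper 20 mm across, top 79 mm over the centre. Origin: globe centre; z up the neck. Starts upright, loose in a fixed brown cork ring 74 mm across, 22 mm high, centre 46 mm above the bench.
- flask_small: Smallest of the three amber (dark brown) round-bottom flasks, 80 g: globe 50 mm across; neck 24 mm across from 25 to 59 mm over the globe's centre (grip it here, from above); black stopper 20 mm across, top 71 mm over the centre. Origin: globe centre; z up the neck. Starts upright, loose in a fixed brown cork ring 58 mm across, 22 mm high, centre 40 mm above the bench.
- clear_large: A clear, pale flask with a white stopper, not part of the job; same shape and size as the large amber one (globe 84 mm across, stopper top 88 mm over its centre), on its own cork ring. Origin: centre of the globe.
- clear_medium: A clear, pale flask with a white stopper, not part of the job; same shape and size as the medium amber one (globe 66 mm across, stopper top 79 mm over its centre), on its own cork ring. Origin: centre of the globe.
- block_large: Fixed round aluminium heating block with a green foot flange, for the large amber flask: 108 mm across, 40 mm high (flange 120 mm across, 7 mm thick), with a round well 67 mm across open at the top. The flask's globe rests on the well's rim, its centre 65.2 mm above the bench. Origin: centre of the underside, on the bench; z up.
- block_medium: Fixed round aluminium heating block with a blue foot flange, for the medium amber flask: 90 mm across, 36 mm high (flange 102 mm across, 7 mm thick), with a round well 53 mm across open at the top. The flask's globe rests on the well's rim, its centre 55.8 mm above the bench. Origin: centre of the underside, on the bench; z up.
- block_small: Fixed round aluminium heating block with a red foot flange, for the small amber flask: 74 mm across, 32 mm high (flange 86 mm across, 7 mm thick), with a round well 40 mm across open at the top. The flask's globe rests on the well's rim, its centre 47.0 mm above the bench. Origin: centre of the underside, on the bench; z up.

How it is judged:
By the outcome, as a careful person would: the job done as asked, in the order asked, and still so for the second after the job is handed in, with the robot touching nothing.
It also fails if it takes over 96 s, if anything falls off the work surface, if the arm or the gripper's body presses on something with over 40 N, if the wrist force passes 120 N, or if a joint passes its speed limit or range.

## Working session

There is one attempt and no reset: what is moved stays moved. The work goes in short steps, Python scripts to look and compute and a shell command to move; the robot and the scene stay as the last step left them, time stands still between calls to the robot, and variables do not carry over. Pictures are saved under pics/ and viewed, at most 14 in all, crops included, and the job is handed in when it is done.

```bash
ls; mkdir -p pics; python3 - <<'E'
from bench import robot
import cv2,pickle
d={}
for n in("scene","side","wrist"):
    s=robot.snapshot(n);d[n]=s;cv2.imwrite(f"pics/{n}0.png",s["color"]);print(n,s["fx"],s["cx"],s["cy"],s["extrinsics"].round(3).tolist())
pickle.dump(d,open("s0.pkl","wb"))
o=robot.get_obs();print(o["time"],o["tool_pos"],o["ee_rot"],o["width"])
E
```

```text
bench.py
nudge.py
pics
scene 360.3937111989395 253.33366779801648 183.49518109021994 [[-0.201, 0.979, 0.021, 0.135], [0.63, 0.146, -0.763, -0.277], [-0.75, -0.14, -0.646, 1.382], [0.0, 0.0, 0.0, 1.0]]
side 478.7729447203479 251.70663117179828 197.94232928364045 [[0.996, -0.085, -0.022, -0.519], [-0.069, -0.613, -0.787, 0.087], [0.053, 0.785, -0.617, 1.283], [0.0, 0.0, 0.0, 1.0]]
wrist 312.39491572011747 250.07293777397712 196.85740199980918 [[0.389, 0.921, -0.002, -0.549], [0.889, -0.374, 0.265, -0.027], [0.244, -0.105, -0.964, 0.392], [0.0, 0.0, 0.0, 1.0]]
0.15 [0.21386905 0.50628038 0.20459955] [-3.13996903e+00 -1.70883550e-04  2.74181255e+00] 0.09389350174093891
```

View pics/scene0.png

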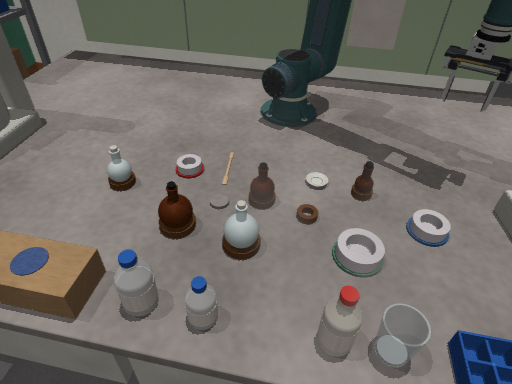

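View pics/side0.png

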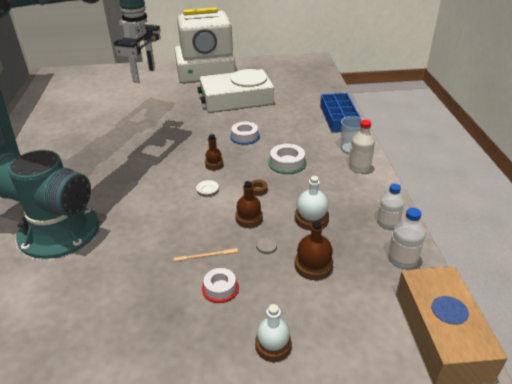

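The scene view shows amber large (175,212), medium (262,190) and small (364,185). The blocks are green (359,251), blue (429,227) and red (189,165). The clear flasks are at (120,170) and (241,232). The side view agrees. I'll zoom in for exact pixels.

```bash
python3 - <<'E'
import cv2,pickle
d=pickle.load(open("s0.pkl","rb"))
a=d["scene"]["color"][140:285,90:460];cv2.imwrite("pics/a.png",cv2.resize(a[:,:200],None,fx=4,fy=4,interpolation=2))
cv2.imwrite("pics/b.png",cv2.resize(a[:,190:],None,fx=4,fy=4,interpolation=2))
s=d["side"]["color"][115:310,190:345];cv2.imwrite("pics/c.png",cv2.resize(s,None,fx=3,fy=3,interpolation=2))
E
```

```text
(no output)
```

View pics/a.png

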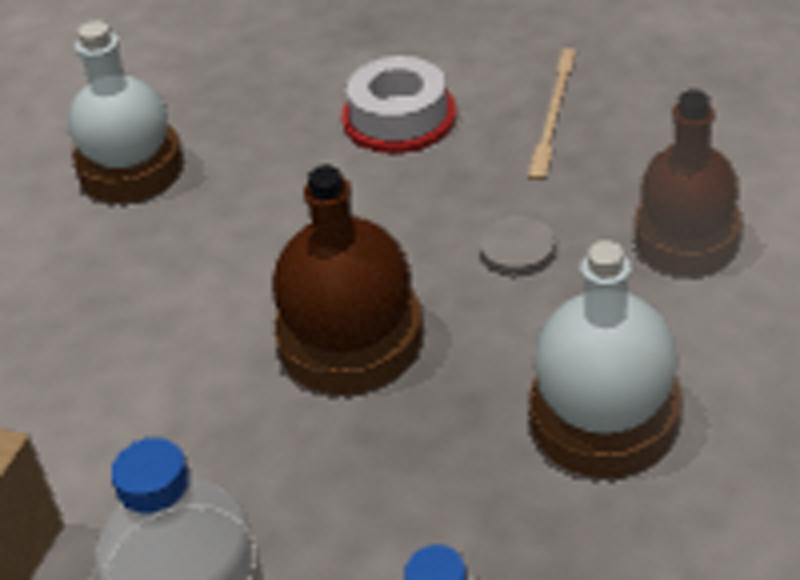

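View pics/b.png

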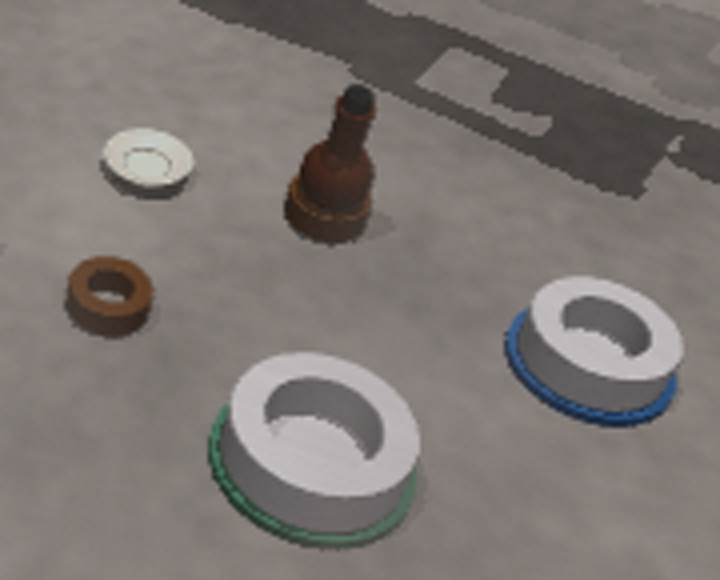

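View pics/c.png

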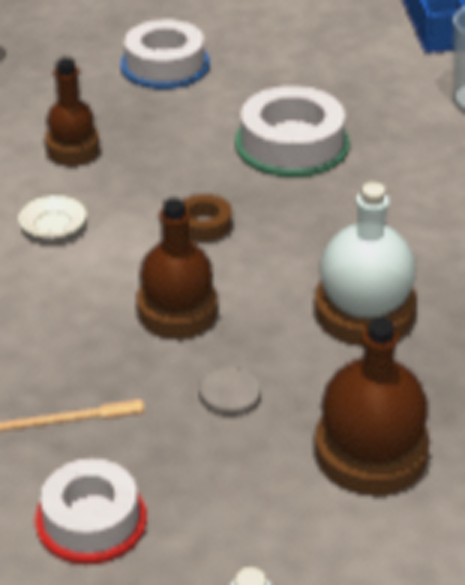

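```bash
cat > h.py <<'E'
import numpy as np,pickle
from scipy.optimize import least_squares
def proj(s,p):
    E=s["extrinsics"];c=E[:3,:3]@p+E[:3,3];return np.array([s["fx"]*c[0]/c[2]+s["cx"],s["fy"]*c[1]/c[2]+s["cy"]])
def tri(obs,z=None):  # obs: [(snap,(u,v))]
    f=lambda p:np.concatenate([proj(s,np.r_[p[:2],z if z is not None else p[2]])-uv for s,uv in obs])
    r=least_squares(f,[.5,0,.05][:2 if z is not None else 3]);return r.x,np.abs(r.fun).max()
E
python3 - <<'E'
from h import *
d=pickle.load(open("s0.pkl","rb"));S,D=d["scene"],d["side"]
A=lambda x,y:np.array([90+x/4,140+y/4]);B=lambda x,y:np.array([280+x/4,140+y/4]);C=lambda x,y:np.array([190+x/3,115+y/3])
T={"L globe":(A(342,283),C(375,410),.052),"L stop":(A(325,180),C(381,329),.135),
"M globe":(A(690,193),C(176,279),.046),"M stop":(A(694,103),C(174,208),.120),
"S globe":(B(337,177),C(71,123),.040),"S stop":(B(357,99),C(66,66),.106),
"gr":(B(325,425),C(293,116),.040),"bl":(B(607,328),C(165,42),.036),"rd":(A(397,85),C(89,488),.032),
"cL stop":(A(606,255),C(373,190),.135)}
for k,(a,b,z) in T.items():
    print(k,z,*[np.round(v,4) for v in tri([(S,a),(D,b)])],"z known:",tri([(S,a),(D,b)],z)[0].round(4),tri([(S,a)],z)[0].round(4),tri([(D,b)],z)[0].round(4))
E
```

```text
L globe 0.052 [ 0.6539 -0.2009  0.0497] 0.312 z known: [ 0.6543 -0.2013] [ 0.655  -0.1995] [ 0.6539 -0.2041]
L stop 0.135 [ 0.6539 -0.2004  0.1336] 0.1705 z known: [ 0.6541 -0.2007] [ 0.6547 -0.1995] [ 0.6538 -0.2025]
M globe 0.046 [ 0.5119 -0.0089  0.04  ] 0.3501 z known: [ 0.5137 -0.0106] [ 0.5172 -0.0073] [ 0.5122 -0.0178]
M stop 0.12 [ 0.5127 -0.0087  0.1177] 0.169 z known: [ 0.5134 -0.0093] [ 0.5148 -0.008 ] [ 0.5128 -0.0125]
S globe 0.04 [0.4246 0.2641 0.0348] 0.1903 z known: [0.4269 0.2619] [0.4304 0.2631] [0.4251 0.2548]
S stop 0.106 [0.4247 0.2626 0.1034] 0.0143 z known: [0.426  0.2615] [0.4284 0.2619] [0.4249 0.2581]
gr 0.04 [0.6547 0.2505 0.0347] 0.2713 z known: [0.657  0.2489] [0.6588 0.2497] [0.6539 0.2409]
bl 0.036 [0.5337 0.4264 0.0318] 0.523 z known: [0.5359 0.4243] [0.5368 0.4251] [0.5341 0.4154]
rd 0.032 [ 0.4277 -0.2447  0.0318] 0.3537 z known: [ 0.4278 -0.2447] [ 0.4299 -0.2449] [ 0.4272 -0.244 ]
cL stop 0.135 [ 0.6807 -0.0273  0.1358] 0.0598 z known: [ 0.6805 -0.0272] [ 0.6797 -0.0274] [ 0.6811 -0.0265]
```

Triangulated heights agree with the known ones to a few mm. Next I'll write a helper for tool-axis offsets and move above the large flask.

```bash
cat > go.py <<'E'
import sys,numpy as np
from bench import robot
from scipy.spatial.transform import Rotation as R
o=robot.get_obs();t=np.array(list(map(float,sys.argv[1:4])));v=t-o["tool_pos"]
d=R.from_euler("xyz",o["ee_rot"]).inv().apply(v)
print("tool delta",d.round(4),"len",np.linalg.norm(d).round(3),"min rows",np.ceil(np.linalg.norm(d)/.0415),"J",o["joint_positions"].round(2),"F",np.round(o["wrist_force"],1))
E
python3 go.py .654 -.201 .23
```

```text
tool delta [-0.6807 -0.4802 -0.0247] len 0.833 min rows 21.0 J [ 1.07  0.09  1.37  0.    1.68 -0.1 ] F [0.2 0.  0.1]
```

```bash
python3 nudge.py '.094 -.032 -.0226 -.0013 0;.094 -.032 -.0226 -.0013 0;.094 -.032 -.0226 -.0013 0;.094 -.032 -.0226 -.0013 0;.094 -.032 -.0226 -.0013 0;.094 -.032 -.0226 -.0013 0;.094 -.032 -.0226 -.0013 0;.094 -.032 -.0226 -.0013 0;.094 -.032 -.0226 -.0013 0;.094 -.032 -.0226 -.0013 0;.094 -.032 -.0226 -.0013 0;.094 -.032 -.0226 -.0013 0;.094 -.032 -.0226 -.0013 0;.094 -.032 -.0226 -.0013 0;.094 -.032 -.0226 -.0013 0;.094 -.032 -.0226 -.0013 0;.094 -.032 -.0226 -.0013 0;.094 -.032 -.0226 -.0013 0;.094 0 0 0 0;.094 0 0 0 0' | tail -3; python3 go.py .654 -.201 .23; python3 - <<'E'
from bench import robot
import cv2,pickle
s=robot.snapshot("wrist");pickle.dump(s,open("w1.pkl","wb"));cv2.imwrite("pics/w1.png",s["color"])
from h import *
print(proj(s,np.array([.654,-.2005,.139])),proj(s,np.array([.654,-.201,.052])))
E
```

```text
wrist_force: [-0.3, 0.8, -0.8]
width: 0.0939
finger_force: 0.0
tool delta [-0.1041 -0.072  -0.0032] len 0.127 min rows 4.0 J [-0.25  0.19  1.22  0.    1.74 -1.42] F [-0.3  0.8 -0.8]
[177.1728017  303.56068414] [192.51801704 262.42889879]
```

View pics/w1.png

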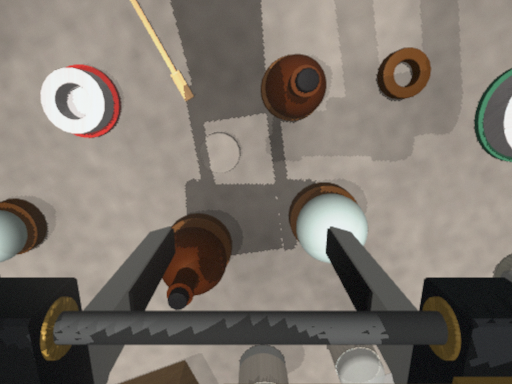

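The wrist view shows the large stopper at (179,295), the medium stopper at (307,78) and the red block top at (73,100). I'll compare these with the predictions.

```bash
python3 - <<'E'
from h import *
s=pickle.load(open("w1.pkl","rb"))
for n,p,uv in(("L",[.654,-.2005,.140],(179,296)),("M",[.513,-.009,.125],(307,78)),("r",[.4278,-.2447,.032],(73,100))):
    print(n,proj(s,np.array(p)).round(1),uv,tri([(s,uv)],p[2])[0].round(4))
E
```

```text
L [176.9 304.2] (179, 296) [ 0.6467 -0.1946]
M [308.4  83.2] (307, 78) [ 0.5087 -0.0086]
r [ 75.5 103.2] (73, 100) [ 0.4236 -0.2456]
```

```bash
python3 go.py .652 -.199 .16; python3 nudge.py '.094 -.034 -.0235 -.001 0;.094 -.034 -.0235 -.001 0;.094 -.034 -.0235 -.001 0;.094 0 0 .01 0;.094 0 0 0.02 0;.094 0 0 .02 0;.094 0 0 .02 0;.094 0 0 0 0;.094 0 0 0 0' | tail -3; python3 go.py .652 -.199 .16; python3 - <<'E'
from bench import robot
import cv2,pickle
s=robot.snapshot("wrist");pickle.dump(s,open("w2.pkl","wb"));cv2.imwrite("pics/w2.png",s["color"])
from h import *
o=robot.get_obs();print(o["tool_pos"],o["time"])
print(proj(s,np.array([.654,-.2005,.140])),proj(s,np.array([.647,-.1946,.14])),proj(s,o["tool_pos"]))
E
```

```text
tool delta [-0.1024 -0.0722  0.0675] len 0.142 min rows 4.0 J [-0.25  0.18  1.22  0.    1.74 -1.42] F [-0.3  0.8  0.3]
wrist_force: [0.4, 0.5, 1.0]
width: 0.0941
finger_force: 0.0
tool delta [-0.0019 -0.0037  0.0008] len 0.004 min rows 1.0 J [-0.37  0.39  1.09  0.    1.66 -1.55] F [0.4 0.5 1. ]
[ 0.65267593 -0.19546514  0.16280715] 2.6667
[243.90171935 234.93480369] [247.84802057 222.95354497] [249.89745317 244.21707408]
```

View pics/w2.png

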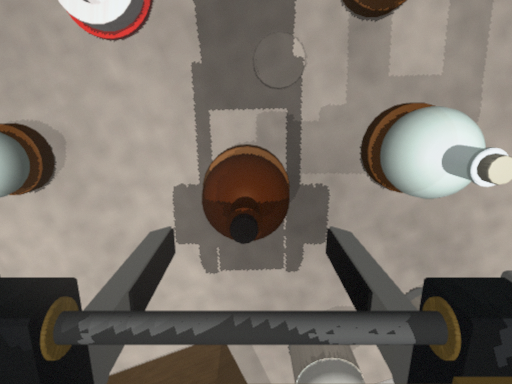

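The stopper is at (245,227) and the fingertips centre near v≈236. That puts the wrist camera about 8 px off, so I trust the scene and side fix. Now I descend.

```bash
python3 go.py .6535 -.2 .098; python3 nudge.py '.094 -.0025 -.004 0 0;.094 0 0 .02 0;.094 0 0 .02 0;.094 0 0 .015 0;.094 0 0 .007 0;.094 0 0 0 0;.094 0 0 0 0'|tail -4; python3 go.py .6535 -.2 .098
```

```text
tool delta [-0.0025 -0.0039  0.0648] len 0.065 min rows 2.0 J [-0.37  0.39  1.09  0.    1.66 -1.55] F [0.3 0.3 0.3]
ee_rot: [3.142, 0.002, 2.742]
wrist_force: [0.9, -0.9, 0.2]
width: 0.094
finger_force: 0.0
tool delta [0.0013 0.0014 0.0033] len 0.004 min rows 1.0 J [-0.38  0.42  1.17  0.    1.55 -1.55] F [ 0.9 -0.9  0.2]
```

```bash
python3 nudge.py '.07 0 0 .002 0;.05 0 0 0 0;.035 0 0 0 0;.025 0 0 0 0;.015 0 0 0 0;.0 0 0 0 0;.0 0 0 0 0;0 0 0 0 0;0 0 0 0 0;0 0 0 0 0;0 0 0 0 0;0 0 0 0 0'; python3 go.py .6535 -.2 .098
```

```text
time: 4.25
tool_pos: [0.6537, -0.2012, 0.0979]
ee_rot: [3.141, 0.0, 2.742]
wrist_force: [0.5, 1.2, 0.2]
width: 0.0239
finger_force: 30.0
tool delta [ 0.0007  0.001  -0.0001] len 0.001 min rows 1.0 J [-0.38  0.42  1.17  0.    1.55 -1.55] F [0.5 1.2 0.2]
```

```bash
python3 nudge.py '0 0 0 -.01 0;0 0 0 -.02 0;0 0 0 -.03 0;0 0 0 -.035 0;0 0 0 -.035 0;0 0 0 -.03 0;0 0 0 -.012 0;0 0 0 0 0'|tail -5; python3 go.py .656 .2497 .27; python3 - <<'E'
from h import *
d=pickle.load(open("s0.pkl","rb"));S,D=d["scene"],d["side"]
a=np.linspace(0,2*np.pi,200)
def bb(s,p,r,z):
    q=np.array([proj(s,np.array([p[0]+r*np.cos(t),p[1]+r*np.sin(t),z])) for t in a]);return np.r_[q.min(0),q.max(0)]
def fit(r,z,bs,bd):
    for m in (1,2,3):
        f=lambda p:np.r_[(bb(S,p,r,z)-bs)*(m&1),((bb(D,p,r,z)-bd)[:3])*(m>>1&1)]
        q=least_squares(f,[.55,.1]);print(m,q.x.round(4),q.fun.round(1))
fit(.054,.04,np.r_[280+231/4,140+352/4,280+420/4,140+497/4],np.r_[190+240/3,115+87/3,190+346/3,0])
fit(.045,.036,np.r_[280+530/4,140+276/4,280+684/4,140+381/4],np.r_[190+123/3,115+19/3,190+206/3,0])
fit(.037,.032,np.r_[90+346/4,140+55/4,90+447/4,140+117/4],np.r_[190+40/3,115+459/3,190+138/3,0])
E
```

```text
tool_pos: [0.6548, -0.2022, 0.2758]
ee_rot: [3.142, 0.009, 2.742]
wrist_force: [-0.2, -1.0, -2.0]
width: 0.0234
finger_force: 30.0
tool delta [0.1749 0.4167 0.0042] len 0.452 min rows 11.0 J [-0.38  0.4   0.86 -0.    1.88 -1.55] F [-0.2 -1.  -2. ]
1 [0.6556 0.2495] [-0.4 -0.2  0.4  0.1  0.  -0.  -0. ]
2 [0.6541 0.2433] [-0.  -0.  -0.  -0.   0.2  0.  -0.2]
3 [0.6553 0.2492] [-0.5 -0.3  0.2 -0.   0.4 -1.  -0.2]
1 [0.5356 0.4247] [ 0. -0. -0.  0.  0. -0. -0.]
2 [0.5341 0.4227] [-0.  -0.  -0.  -0.   0.5  0.  -0.5]
3 [0.5349 0.4248] [ 0.  -0.2 -0.1 -0.2  0.7 -0.3 -0.4]
1 [ 0.4303 -0.245 ] [ 0.1  0.3 -0.1 -0.3  0.  -0.   0. ]
2 [ 0.427  -0.2508] [-0.  -0.  -0.  -0.   0.1  0.  -0.1]
3 [ 0.4274 -0.2474] [-0.4 -0.3 -0.5 -1.   0.2 -1.1  0. ]
```

```bash
python3 nudge.py '0 .006 .015 0 0;0 .012 .0295 0 0;0 .012 .0295 0 0;0 .012 .0295 0 0;0 .012 .0295 0 0;0 .012 .0295 0 0;0 .012 .0295 0 0;0 .012 .0295 0 0;0 .012 .0295 0 0;0 .012 .0295 0 0;0 .012 .0295 0 0;0 .012 .0295 0 0;0 .012 .0295 0 0;0 .012 .0295 0 0;0 .006 .015 0 0;0 0 0 0 0;0 0 0 0 0;0 0 0 0 0'|tail -5; python3 go.py .655 .248 .13;  python3 - <<'E'
from bench import robot
import cv2,pickle
s=robot.snapshot("scene");pickle.dump(s,open("s1.pkl","wb"));cv2.imwrite("pics/s1.png",cv2.resize(s["color"][130:300,250:470],None,fx=3,fy=3,interpolation=2))
E
```

```text
tool_pos: [0.6595, 0.2437, 0.2686]
ee_rot: [-3.139, -0.001, 2.741]
wrist_force: [0.7, -0.6, -3.3]
width: 0.0235
finger_force: 30.0
tool delta [0.0057 0.0026 0.1386] len 0.139 min rows 4.0 J [ 0.27  0.45  0.8  -0.    1.9  -0.9 ] F [ 0.7 -0.6 -3.3]
```

View pics/s1.png

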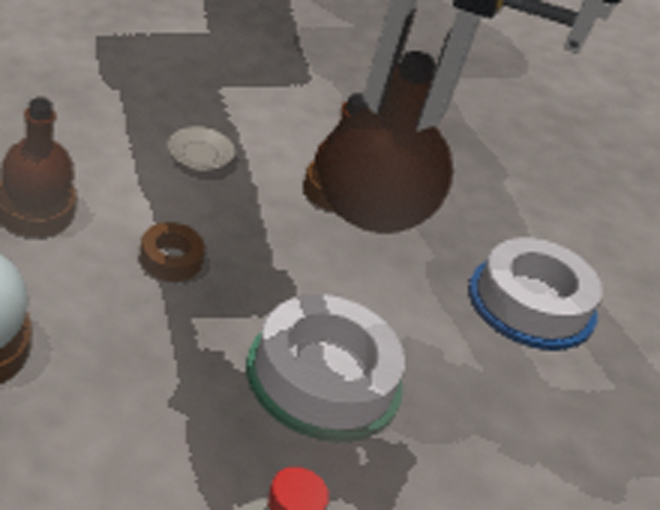

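The flask is held upright with its globe at (378,168) in the crop, and the well is below it. I'll lower it to just above seating.

```bash
python3 nudge.py '0 .0055 .0025 .01 0;0 0 0 .025 0;0 0 0 .03 0;0 0 0 .03 0;0 0 0 .025 0;0 0 0 .015 0;0 0 0 .008 0;0 0 0 .003 0;0 0 0 0 0;0 0 0 0 0'|tail -5; python3 go.py .655 .248 .1115
```

```text
tool_pos: [0.6567, 0.2488, 0.1258]
ee_rot: [3.14, 0.002, 2.741]
wrist_force: [0.3, 0.5, -1.8]
width: 0.0233
finger_force: 30.0
tool delta [ 0.0013 -0.0014  0.0143] len 0.014 min rows 1.0 J [ 0.28  0.45  1.08 -0.    1.61 -0.89] F [ 0.3  0.5 -1.8]
```

```bash
python3 nudge.py '0 .001 -.0005 .004 0;0 0 0 .004 0;0 0 0 .002 0;0 0 0 0 0;0 0 0 0 0'|tail -5; python3 go.py .655 .248 .1115; python3 nudge.py '0 0 0 .001 0;0 0 0 .001 0;0 0 0 0 0;0 0 0 0 0'|tail -5
```

```text
tool_pos: [0.6544, 0.2491, 0.1137]
ee_rot: [-3.141, -0.0, 2.742]
wrist_force: [0.1, 0.2, -2.9]
width: 0.0235
finger_force: 30.0
tool delta [-0.001  -0.0008  0.0022] len 0.003 min rows 1.0 J [ 0.28  0.45  1.1   0.    1.59 -0.89] F [ 0.1  0.2 -2.9]
tool_pos: [0.6545, 0.2491, 0.1119]
ee_rot: [3.142, -0.0, 2.742]
wrist_force: [0.2, 0.4, -2.6]
width: 0.0235
finger_force: 30.0
```

```bash
python3 nudge.py '0 0 0 .001 0;0 0 0 0 0;0 0 0 0 0'|tail -5;python3 nudge.py '0 0 0 .001 0;0 0 0 0 0;0 0 0 0 0'|tail -5
```

```text
tool_pos: [0.6546, 0.2491, 0.1114]
ee_rot: [3.141, 0.0, 2.742]
wrist_force: [-1.5, 0.0, -1.1]
width: 0.0237
finger_force: 30.0
tool_pos: [0.6547, 0.2491, 0.1112]
ee_rot: [3.141, 0.001, 2.742]
wrist_force: [-2.8, -1.4, 4.1]
width: 0.0232
finger_force: 30.0
```

Contact. The side force points to −x,−y, so I'll shift about 1 mm that way, then open.

```bash
python3 nudge.py '0 .0007 -.0009 0 0;0 0 0 0 0;0 0 0 0 0'|tail -5;python3 nudge.py '.024 0 0 0 0;.026 0 0 0 0;.03 0 0 0 0;.04 0 0 0 0;.06 0 0 0 0;.094 0 0 0 0;.094 0 0 0 0;.094 0 0 0 0;.094 0 0 0 0'|tail -5
```

```text
tool_pos: [0.6541, 0.249, 0.1109]
ee_rot: [3.14, 0.001, 2.742]
wrist_force: [-0.8, 0.2, 5.4]
width: 0.0232
finger_force: 30.0
tool_pos: [0.6536, 0.2485, 0.1099]
ee_rot: [3.142, 0.0, 2.742]
wrist_force: [0.2, 0.3, 0.8]
width: 0.0664
finger_force: 0.0
```

```bash
python3 nudge.py '.094 0 0 0 0;.094 0 0 0 0;.094 0 0 0 0;.094 0 0 -.01 0;.094 0 0 -.025 0;.094 0 0 -.035 0;.094 0 0 -.035 0;.094 0 0 -.02 0;.094 0 0 0 0'|tail -5;  python3 go.py .513 -.0095 .2; python3 - <<'E'
from bench import robot
import cv2,pickle
s=robot.snapshot("side");cv2.imwrite("pics/s2.png",cv2.resize(s["color"][100:300,180:345],None,fx=3,fy=3,interpolation=2))
E
```

```text
tool_pos: [0.6558, 0.2492, 0.2439]
ee_rot: [3.133, 0.011, 2.742]
wrist_force: [0.4, -0.3, 1.4]
width: 0.0943
finger_force: 0.0
tool delta [ 0.0313 -0.2943  0.041 ] len 0.299 min rows 8.0 J [ 0.28  0.43  0.88  0.    1.82 -0.89] F [ 0.4 -0.3  1.4]
```

View pics/s2.png

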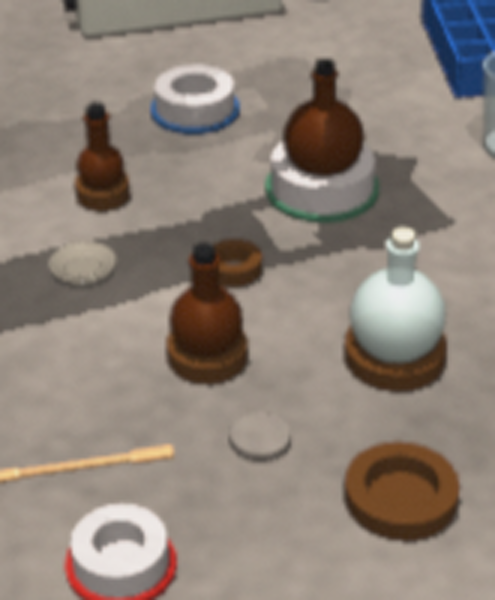

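The large flask stands upright in the green block, with its stopper at (323,67) and globe at (323,137) in the crop. Next is the medium flask.

```bash
python3 nudge.py '.094 .0015 -.0145 0 0;.094 .003 -.0295 .004 0;.094 .003 -.0295 .004 0;.094 .003 -.0295 .004 0;.094 .003 -.0295 .004 0;.094 .003 -.0295 .004 0;.094 .003 -.0295 .004 0;.094 .003 -.0295 .004 0;.094 .003 -.0295 .004 0;.094 .003 -.0295 .004 0;.094 .0015 -.0145 .004 0;.094 0 0 0 0;.094 0 0 0 0'|tail -5; python3 go.py .513 -.0095 .083
```

```text
tool_pos: [0.5103, -0.0112, 0.1931]
ee_rot: [-3.141, -0.003, 2.74]
wrist_force: [0.3, 0.8, 0.2]
width: 0.094
finger_force: 0.0
tool delta [-0.0022  0.0027  0.1101] len 0.11 min rows 3.0 J [-0.13  0.    1.48  0.    1.66 -1.3 ] F [0.3 0.8 0.2]
```

```bash
python3 nudge.py '.094 -.001 .0015 .01 0;.094 0 0 .025 0;.094 0 0 .03 0;.094 0 0 .025 0;.094 0 0 .013 0;.094 0 0 .006 0;.094 0 0 0 0;.094 0 0 0 0;.094 0 0 0 0'|tail -5; python3 go.py .513 -.0095 .083
```

```text
tool_pos: [0.514, -0.0098, 0.0872]
ee_rot: [3.141, 0.002, 2.743]
wrist_force: [0.3, -0.7, -0.0]
width: 0.0944
finger_force: 0.0
tool delta [ 0.0011 -0.0002  0.0042] len 0.004 min rows 1.0 J [-0.13  0.06  1.64  0.    1.44 -1.3 ] F [ 0.3 -0.7 -0. ]
```

```bash
python3 nudge.py '.07 0.0005 0 .003 0;.05 0 0 0 0;.035 0 0 0 0;.025 0 0 0 0;.015 0 0 0 0;0 0 0 0 0;0 0 0 0 0;0 0 0 0 0;0 0 0 0 0;0 0 0 0 0;0 0 0 0 0;0 0 0 0 0'|tail -5; python3 nudge.py '0 0 0 -.01 0;0 0 0 -.02 0;0 0 0 -.03 0;0 0 0 -.035 0;0 0 0 -.035 0;0 0 0 -.03 0;0 0 0 -.012 0;0 0 0 0 0'|tail -5; python3 go.py .535 .424 .255
```

```text
tool_pos: [0.5124, -0.0097, 0.0829]
ee_rot: [3.141, -0.0, 2.742]
wrist_force: [0.2, 0.1, 0.3]
width: 0.0232
finger_force: 30.0
tool_pos: [0.5139, -0.0101, 0.2591]
ee_rot: [3.14, 0.008, 2.742]
wrist_force: [0.1, -0.3, -1.6]
width: 0.0237
finger_force: 30.0
tool delta [0.1496 0.4081 0.0038] len 0.435 min rows 11.0 J [-0.13 -0.    1.36 -0.    1.78 -1.3 ] F [ 0.1 -0.3 -1.6]
```

```bash
python3 nudge.py '0 .005 .0145 0 0;0 .0107 .0292 0 0;0 .0107 .0292 0 0;0 .0107 .0292 0 0;0 .0107 .0292 0 0;0 .0107 .0292 0 0;0 .0107 .0292 0 0;0 .0107 .0292 0 0;0 .0107 .0292 0 0;0 .0107 .0292 0 0;0 .0107 .0292 0 0;0 .0107 .0292 0 0;0 .0107 .0292 0 0;0 .0107 .0292 0 0;0 .005 .0145 0 0;0 0 0 0 0;0 0 0 0 0;0 0 0 0 0'|tail -5; python3 go.py .535 .424 .11
```

```text
tool_pos: [0.5338, 0.4233, 0.2528]
ee_rot: [-3.138, -0.002, 2.741]
wrist_force: [1.0, -0.6, -0.9]
width: 0.0235
finger_force: 30.0
tool delta [-0.0011  0.0016  0.1428] len 0.143 min rows 4.0 J [ 0.59  0.39  0.91 -0.    1.84 -0.58] F [ 1.  -0.6 -0.9]
```

```bash
python3 nudge.py '0 0 0.0003 .01 0;0 0 0 .025 0;0 0 0 .03 0;0 0 0 .03 0;0 0 0 .025 0;0 0 0 .015 0;0 0 0 .008 0;0 0 0 .003 0;0 0 0 0 0;0 0 0 0 0;0 0 0 0 0'|tail -5; python3 go.py .534 .4235 .093
```

```text
tool_pos: [0.5352, 0.4252, 0.1112]
ee_rot: [3.138, 0.002, 2.741]
wrist_force: [-0.6, 0.6, -0.7]
width: 0.0232
finger_force: 30.0
tool delta [ 0.0005 -0.0021  0.0182] len 0.018 min rows 1.0 J [ 0.59  0.41  1.16  0.    1.56 -0.58] F [-0.6  0.6 -0.7]
```

```bash
python3 nudge.py '0 0 -.001 .004 0;0 0 0 .004 0;0 0 0 .004 0;0 0 0 .002 0;0 0 0 0 0;0 0 0 0 0'|tail -5; python3 go.py .534 .4235 .093; python3 nudge.py '0 0 0 .001 0;0 0 0 .001 0;0 0 0 0 0;0 0 0 0 0'|tail -5
```

```text
tool_pos: [0.5335, 0.4242, 0.0946]
ee_rot: [3.142, -0.001, 2.742]
wrist_force: [-0.8, 1.6, -2.2]
width: 0.0238
finger_force: 30.0
tool delta [-0.0008 -0.0004  0.0016] len 0.002 min rows 1.0 J [ 0.59  0.42  1.18  0.    1.54 -0.58] F [-0.8  1.6 -2.2]
tool_pos: [0.5338, 0.4244, 0.0939]
ee_rot: [3.14, 0.0, 2.742]
wrist_force: [-1.4, 1.5, 2.6]
width: 0.0235
finger_force: 30.0
```

```bash
python3 nudge.py '0 .0013 .0005 0 0;0 0 0 .0007 0;0 0 0 0 0;0 0 0 0 0'|tail -5
```

```text
tool_pos: [0.5331, 0.4252, 0.0929]
ee_rot: [3.14, 0.001, 2.742]
wrist_force: [-1.6, 1.2, 5.5]
width: 0.0233
finger_force: 30.0
```

```bash
python3 nudge.py '0 .0007 .0003 0 0;0 0 0 0 0;.024 0 0 0 0;.026 0 0 0 0;.03 0 0 0 0;.04 0 0 0 0;.06 0 0 0 0;.094 0 0 0 0;.094 0 0 0 0;.094 0 0 0 0;.094 0 0 0 0;.094 0 0 0 0;.094 0 0 0 0;.094 0 0 0 0'|tail -5; python3 nudge.py '.094 0 0 -.01 0;.094 0 0 -.025 0;.094 0 0 -.035 0;.094 0 0 -.035 0;.094 0 0 -.02 0;.094 0 0 0 0'|tail -5;  python3 go.py .425 .262 .17; python3 - <<'E'
from bench import robot
import cv2,pickle
s=robot.snapshot("side");cv2.imwrite("pics/s3.png",cv2.resize(s["color"][100:250,180:345],None,fx=3,fy=3,interpolation=2))
E
```

```text
tool_pos: [0.5323, 0.4254, 0.0923]
ee_rot: [3.141, 0.0, 2.742]
wrist_force: [-0.3, -0.5, 0.4]
width: 0.0864
finger_force: 0.0
tool_pos: [0.5344, 0.4269, 0.2262]
ee_rot: [3.13, 0.008, 2.742]
wrist_force: [-0.4, -0.5, 1.2]
width: 0.094
finger_force: 0.0
tool delta [ 0.037  -0.1951  0.0536] len 0.206 min rows 5.0 J [ 0.59  0.38  0.98  0.    1.77 -0.58] F [-0.4 -0.5  1.2]
```

View pics/s3.png

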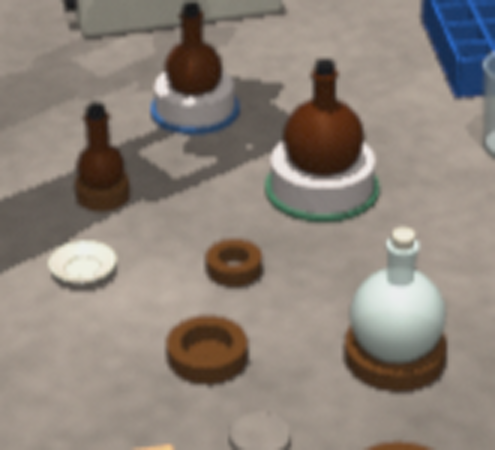

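The medium flask stands upright in the blue block, with its stopper at (191,10) and globe at (193,66). Next is the small flask.

```bash
python3 nudge.py '.094 .002 -.012 0 0;.094 .005 -.0244 .007 0;.094 .005 -.0244 .007 0;.094 .005 -.0244 .007 0;.094 .005 -.0244 .007 0;.094 .005 -.0244 .007 0;.094 .005 -.0244 .007 0;.094 .005 -.0244 .007 0;.094 .002 -.012 .002 0;.094 0 0 0 0;.094 0 0 0 0'|tail -5; python3 go.py .4252 .262 .069
```

```text
tool_pos: [0.4199, 0.2608, 0.165]
ee_rot: [-3.141, -0.001, 2.741]
wrist_force: [0.3, 0.9, 0.6]
width: 0.0943
finger_force: 0.0
tool delta [-0.0046  0.0033  0.096 ] len 0.096 min rows 3.0 J [ 0.44 -0.02  1.57  0.    1.6  -0.73] F [0.3 0.9 0.6]
```

```bash
python3 nudge.py '.094 -.003 .003 .01 0;.094 0 0 .02 0;.094 0 0 .03 0;.094 0 0 .02 0;.094 0 0 .01 0;.094 0 0 .006 0;.094 0 0 0 0;.094 0 0 0 0;.094 0 0 0 0'|tail -5; python3 go.py .4252 .262 .069
```

```text
tool_pos: [0.4257, 0.2634, 0.0717]
ee_rot: [3.139, 0.002, 2.742]
wrist_force: [1.0, 0.1, 0.3]
width: 0.0942
finger_force: 0.0
tool delta [-0.0001 -0.0015  0.0027] len 0.003 min rows 1.0 J [ 0.44  0.04  1.69  0.    1.41 -0.73] F [1.  0.1 0.3]
```

```bash
python3 nudge.py '.07 0 -.001 .002 0;.05 0 0 0 0;.035 0 0 0 0;.025 0 0 0 0;.015 0 0 0 0;0 0 0 0 0;0 0 0 0 0;0 0 0 0 0;0 0 0 0 0;0 0 0 0 0;0 0 0 0 0;0 0 0 0 0'|tail -5; python3 nudge.py '0 0 0 -.01 0;0 0 0 -.02 0;0 0 0 -.03 0;0 0 0 -.035 0;0 0 0 -.035 0;0 0 0 -.03 0;0 0 0 -.012 0;0 0 0 0 0'|tail -5; python3 go.py .427 -.246 .245
```

```text
tool_pos: [0.4241, 0.262, 0.0682]
ee_rot: [3.141, 0.0, 2.742]
wrist_force: [-0.8, -0.1, -0.2]
width: 0.0233
finger_force: 30.0
tool_pos: [0.4256, 0.2625, 0.2445]
ee_rot: [3.136, 0.005, 2.742]
wrist_force: [-0.0, 0.0, -1.3]
width: 0.0233
finger_force: 30.0
tool delta [-0.1992 -0.4678 -0.0022] len 0.508 min rows 13.0 J [ 0.44 -0.04  1.42 -0.    1.75 -0.73] F [-0.   0.  -1.3]
```

```bash
python3 nudge.py '0 -.006 -.014 0 0;0 -.0117 -.0275 0 0;0 -.0117 -.0275 0 0;0 -.0117 -.0275 0 0;0 -.0117 -.0275 0 0;0 -.0117 -.0275 0 0;0 -.0117 -.0275 0 0;0 -.0117 -.0275 0 0;0 -.0117 -.0275 0 0;0 -.0117 -.0275 0 0;0 -.0117 -.0275 0 0;0 -.0117 -.0275 0 0;0 -.0117 -.0275 0 0;0 -.0117 -.0275 0 0;0 -.0117 -.0275 0 0;0 -.0117 -.0275 0 0;0 -.0117 -.0275 0 0;0 -.006 -.014 0 0;0 0 0 0 0;0 0 0 0 0'|tail -5; python3 go.py .427 -.246 .095
```

```text
tool_pos: [0.4244, -0.2466, 0.2373]
ee_rot: [3.14, -0.005, 2.74]
wrist_force: [0.4, 0.5, -0.8]
width: 0.0234
finger_force: 30.0
tool delta [-0.0029  0.0013  0.1423] len 0.142 min rows 4.0 J [-0.64 -0.05  1.44  0.    1.75 -1.81] F [ 0.4  0.5 -0.8]
```

```bash
python3 nudge.py '0 -.001 0 .01 0;0 0 0 .025 0;0 0 0 .03 0;0 0 0 .03 0;0 0 0 .025 0;0 0 0 .013 0;0 0 0 .005 0;0 0 0 0 0;0 0 0 0 0;0 0 0 0 0'|tail -5; python3 go.py .427 -.246 .0755; python3 - <<'E'
from bench import robot
import cv2,pickle
from h import *
for n in("side","scene"):
    s=robot.snapshot(n);x,y=proj(s,np.array([.427,-.246,.06])).astype(int)
    cv2.imwrite(f"pics/{n}4.png",cv2.resize(s["color"][y-45:y+35,x-50:x+50],None,fx=6,fy=6,interpolation=2))
E
cd pics; python3 -c "
import cv2;cv2.imwrite('j4.png',cv2.resize(cv2.hconcat([cv2.imread('side4.png'),cv2.imread('scene4.png')]),(800,320)))"
```

```text
tool_pos: [0.4272, -0.2473, 0.1036]
ee_rot: [-3.141, 0.003, 2.743]
wrist_force: [-0.9, -0.1, 0.1]
width: 0.0232
finger_force: 30.0
tool delta [0.0008 0.0012 0.0281] len 0.028 min rows 1.0 J [-0.64  0.    1.66  0.    1.47 -1.81] F [-0.9 -0.1  0.1]
```

View pics/j4.png

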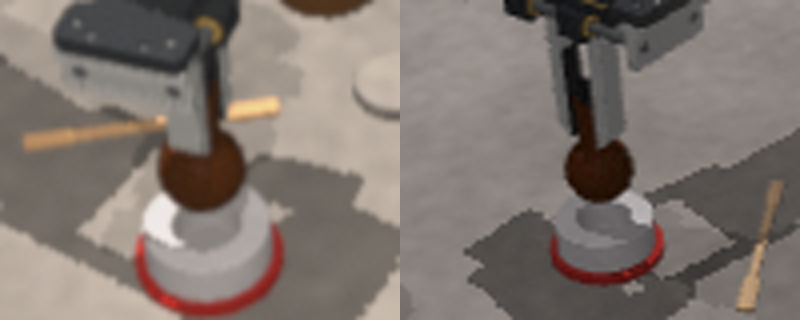

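Both views show the small globe, (200,170) and (600,167), centred over the red block's well. I'll lower it to contact.

```bash
python3 nudge.py '0 .0003 .0008 .008 0;0 0 0 .008 0;0 0 0 .005 0;0 0 0 .002 0;0 0 0 0 0;0 0 0 0 0'|tail -5; python3 go.py .427 -.246 .0755; python3 nudge.py '0 0 0 .001 0;0 0 0 0 0;0 0 0 0 0'|tail -5
```

```text
tool_pos: [0.4262, -0.2463, 0.0788]
ee_rot: [3.141, -0.001, 2.742]
wrist_force: [1.2, 0.2, -1.3]
width: 0.0236
finger_force: 30.0
tool delta [-0.0007  0.0006  0.0033] len 0.003 min rows 1.0 J [-0.64  0.02  1.7   0.    1.43 -1.81] F [ 1.2  0.2 -1.3]
tool_pos: [0.4264, -0.2463, 0.0782]
ee_rot: [3.141, 0.0, 2.742]
wrist_force: [-0.4, 0.0, -1.2]
width: 0.0236
finger_force: 30.0
```

```bash
python3 nudge.py '0 0 0 .001 0;0 0 0 0 0;0 0 0 0 0'|tail -5; python3 nudge.py '0 0 0 .001 0;0 0 0 0 0;0 0 0 0 0'|tail -5
```

```text
tool_pos: [0.4265, -0.2466, 0.0774]
ee_rot: [-3.141, 0.001, 2.742]
wrist_force: [-0.2, -0.0, -0.3]
width: 0.0234
finger_force: 30.0
tool_pos: [0.4266, -0.2469, 0.0766]
ee_rot: [-3.141, 0.001, 2.742]
wrist_force: [-0.1, -0.7, 0.4]
width: 0.023
finger_force: 30.0
```

```bash
python3 nudge.py '0 .0002 -.0004 .001 0;0 0 0 0 0;0 0 0 0 0'|tail -5; python3 nudge.py '0 .0002 -.0004 .0005 0;0 0 0 0 0;0 0 0 0 0'|tail -5
```

```text
tool_pos: [0.4266, -0.2473, 0.0758]
ee_rot: [-3.141, 0.002, 2.742]
wrist_force: [0.7, -3.0, 2.0]
width: 0.0238
finger_force: 30.0
tool_pos: [0.4265, -0.2475, 0.0756]
ee_rot: [-3.141, 0.003, 2.742]
wrist_force: [0.9, -1.8, 5.6]
width: 0.0237
finger_force: 30.0
```

```bash
python3 nudge.py '0 -.0003 -.0005 0 0;0 0 0 0 0;.024 0 0 0 0;.026 0 0 0 0;.03 0 0 0 0;.04 0 0 0 0;.06 0 0 0 0;.094 0 0 0 0;.094 0 0 0 0;.094 0 0 0 0;.094 0 0 0 0;.094 0 0 0 0;.094 0 0 0 0;.094 0 0 0 0'|tail -5; python3 nudge.py '.094 0 0 -.01 0;.094 0 0 -.025 0;.094 0 0 -.035 0;.094 0 0 -.035 0;.094 0 0 -.02 0;.094 0 0 0 0;.094 0 0 0 0;.094 0 0 0 0'|tail -5; python3 - <<'E'
from bench import robot
import cv2
s=robot.snapshot("side");cv2.imwrite("pics/s5.png",cv2.resize(s["color"][90:370,170:440],None,fx=2,fy=2,interpolation=2));print(robot.get_obs()["time"])
E
```

```text
tool_pos: [0.4258, -0.2475, 0.0747]
ee_rot: [3.142, 0.0, 2.742]
wrist_force: [0.0, 0.1, 0.7]
width: 0.0862
finger_force: 0.0
tool_pos: [0.4252, -0.2471, 0.1986]
ee_rot: [3.141, -0.002, 2.742]
wrist_force: [-0.5, 0.6, -0.4]
width: 0.094
finger_force: 0.0
28.7167
```

View pics/s5.png

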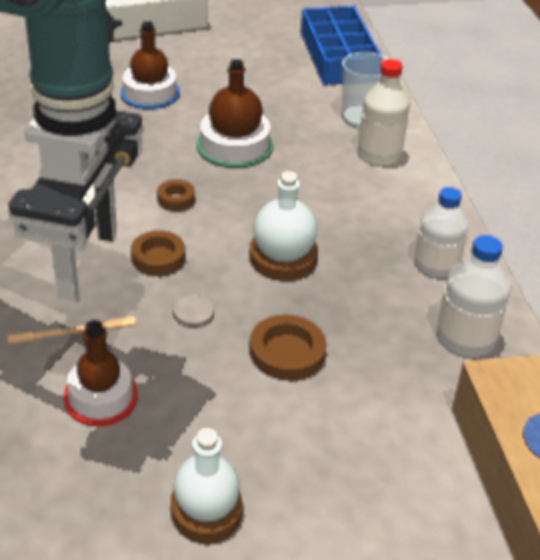

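All three flasks are seated and the clear ones are untouched. The small stopper at (95,328) is slightly left of its globe at (99,370), so I'll check that against perspective.

```bash
python3 - <<'E'
from bench import robot
from h import *
for n in("side","scene"):
    s=robot.snapshot(n)
    for c,z,h in(((.426,-.2475),.047,.069),((.533,.4254),.0558,.077),((.654,.2485),.0652,.086)):
        print(n,[((proj(s,np.array([*c,q]))-([170,90] if n=="side" else 0))*(2 if n=="side" else 1)).round(1).tolist() for q in(z,z+h)])
    import cv2
    if n=="scene": cv2.imwrite("pics/s6.png",cv2.resize(s["color"][130:210,150:230],None,fx=6,fy=6,interpolation=2))
E
```

```text
side [[97.6, 368.6], [93.5, 324.9]]
side [[148.5, 64.8], [147.0, 23.1]]
side [[235.1, 110.8], [236.5, 61.3]]
scene [[188.4, 156.3], [186.1, 136.6]]
scene [[434.4, 215.3], [445.8, 191.9]]
scene [[363.0, 237.3], [371.9, 210.1]]
```

View pics/s6.png

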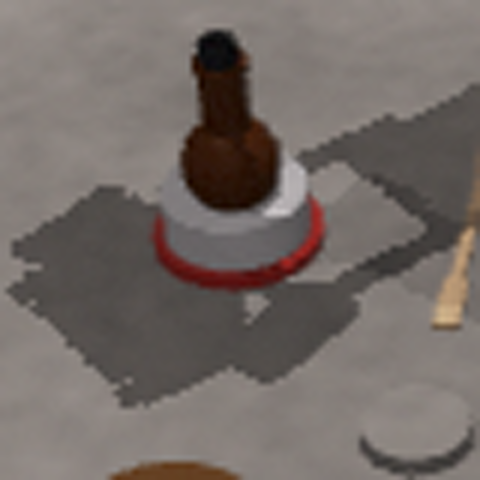

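The pixels match an upright flask: stopper (186,138), predicted (186,137). I'll hand the job in.

```bash
python3 -c "
from bench import robot
print(robot.close_job())"
```

```text
the job is handed in; nothing more can be done
None
```

All three amber flasks are seated upright in their own blocks, placed largest, then medium, then smallest; the clear flasks were left where they stood, and I handed the job in at about 29 s.

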